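Close the ham press and screw it down to the click

TASK

Close the ham press: swing its clamp bar round to its stop so that the knob stands over the mould, then screw the black clutch knob down clockwise until its slip clutch has given two or three clicks (one click per 15 degrees of slip). Stop there without cranking on, leave the screw tight, let go, and do not shift the things standing around the press.

Things in the scene. Friction and masses are not known exactly. Their poses are not given: they have to be found in the camera images.
- press: Stainless ham press fixed to the table; base plate 290 x 150 x 14 mm. Origin on the table under the middle of the mould; +x runs from the mould to the post, +z up. A 26 mm post stands at x = +110 mm. A 16 x 12 mm upright stop, 152 mm tall, stands at x = -85 mm, y = +12 to +24 mm: the bar's side rests against it when home.
- mould_top (a point): Top of the round boss in the middle of the mould's steel pressure plate, 108 mm above the table. The mould is a 130 (press x) x 110 mm (press y) tin with its rim 103 mm above the table.
- pivot (a point): Point on the vertical axis of the post about which the clamp bar swings, at the middle of the bar's height (150 mm above the table). Fixed to the press.
- bar_end (a point): Outer end of the steel clamp bar, 211 mm from the pivot axis, at the bar's mid height (150 mm above the table). The bar is straight and level, 22 mm wide, 24 mm tall (138 to 162 mm above the table). The point moves with the bar.
- swing (a joint): Angle of the clamp bar about the post, rad. 0: fully aside. Grows clockwise seen from above up to the hard stop at 1.4 = home: bar along the press's -x, knob over the mould. Starts 0 to 0.45. Stays where left; friction about 0.4 N m (2 to 3 N sideways near the bar's end). Turning the knob clockwise pushes the bar onto its stop.
- knob_top (a point): Centre of the top face of the black round clutch knob, on its vertical axis, 213 mm above the table. The point turns with the knob. The knob is a 40 mm wide cylinder 36 mm tall with fine flutes (same grasp from any side); below it comes an aluminium collar 32 mm wide and 14 mm tall, then the bar. The axis crosses the bar 110 mm from the pivot.
- spindle (a joint): Angle of the screw spindle (the collar below the knob) in the bar, rad; grows as it is screwed down clockwise seen from above. Starts between 1.3 and 2.9. At 4.4 the foot below the bar is tight on the pressure plate and the spindle stops hard. Running friction about 0.05 N m; it stays where it is left. Turning the knob counter-clockwise unscrews it.
- clutch (a joint): Slip of the knob on the spindle, rad, 0 at the start. The ratchet drives the spindle solidly up to about 0.6 N m; beyond that the knob slips on clockwise at this steady torque and this value grows, one click per 0.26 rad (15 degrees). Once the hand stops turning much of the torque relaxes, but some 0.1 N m more than in free running stays to be felt. It never runs back.
- salt_jar: Bystander: glass jar with a metal lid, 58 mm wide, 85 mm tall; origin under its middle.
- tamper: Bystander: wooden tamper standing on its 52 mm disc, 92 mm tall; origin under its middle.
- prep_bowl: Bystander: steel bowl 120 mm wide, 50 mm tall; origin under its middle.
- small_pan: Bystander: open aluminium pan 176 x 108 x 65 mm; origin under its middle.
- spare_plate: Bystander: spare steel pressure plate 122 x 102 x 6 mm with a round boss, lying flat, 14 mm tall; origin under its middle.
- spoon: Bystander: steel spoon 220 mm long, lying flat.
- boning_knife: Bystander: knife with a blue 120 mm handle, 270 mm long, lying on the white board.

How it is judged:
On the way, in this order (a step that is already met when the one before it is completed fails the run):
1. the clamp bar is swung home against its stop (within 0.08 rad), with the clutch not yet slipped (value of joint swing above 1.32 rad and value of joint clutch below 0.2 rad), for 0.2 s.
2. the screw is fully down and the clutch has slipped by more than 0.3 rad (past its first click) with the bar home (value of joint swing above 1.32 rad and value of joint spindle above 4.3 rad and value of joint clutch above 0.3 rad), for 0.1 s.
At the end, for the whole second after the job is handed in: The clamp bar is home (swing above 1.32 of 1.4 rad), the screw is tight (spindle above 4.3 of 4.4 rad), and the clutch has slipped between 0.3 and 1.5 rad in all (all of step 2 and value of joint clutch below 1.5 rad); the robot touches nothing.
It fails at once if the knob is cranked on after the clicks (more than 1.5 rad of slip) (value of joint clutch above 1.5 rad).
It fails at once if a thing standing around the press is shifted by more than 30 mm (distance of any of salt_jar, tamper, prep_bowl, small_pan, spare_plate, spoon, boning_knife from where it was at the start of the episode above 0.03 m).
It also fails if it takes over 72 s, if anything falls off the work surface, if the arm or the gripper's body presses on something with over 40 N, if the wrist force passes 120 N, or if a joint passes its speed limit or range.

ROBOT

A 6-joint arm with a two-finger parallel gripper is mounted at the origin on the work surface. World frame = base frame: x ahead of the robot, y to its left, z up, the work surface at z = 0. Lengths are in m, angles in rad, forces in N, time in s.
With the tool pointing down it reaches from about 0.275 to 0.825 m from the base axis. Payload 4.9 kg.
Tool frame: the origin (TCP) lies midway between the tips of the shut fingers; the grasp point (between the pads) lies 19 mm behind it (bot.grip_depth is the distance from the TCP to the grasp point, in m); y points along the fingers, x is the direction in which the jaws open and shut, and the axes are right-handed (so a half turn about y gives the same grasp; the last joint's range is limited). The gripper opens to 85 mm and grips with 20 to 120 N. Pads are 22 mm wide; open, the fingers measure 114 mm over their backs; the gripper's body (76 mm by 85 mm) begins 54 mm behind the grasp point. The pads swing forward as they close: fully open they stand 13 mm farther back than shut.
Start: joints at [1.111, 0.326, -0.193, 1.052, 0, 1.437], TCP at [0.176, 0.521, 0.231] pointing down, gripper open.
Joint ranges: [-2.65, 2.65], [-0.97, 1.79], [-1.3, 1.35], [-1.93, 2.1], [-1.47, 1.37], [-3.14, 3.14]. Speed limits (rad/s): [2.57, 2.57, 3.14, 3.14, 3.14, 3.14].

INTERFACE

Orientations are given as a unit quaternion [w, x, y, z].
In Python, from cell import bot gives the robot as it stands. Calls block until the motion is done:
- bot.move_pose(position, orientation): joint-space move of the TCP to a pose.
- bot.move_linear(position, speed=0.15, rotation=None, until_force=None): straight line of the TCP; rotation=None keeps the orientation; speed is the mean speed in m/s. With until_force (N) it stops when the force on the tool has changed by that much, and returns True; else False.
- bot.goto_joints(angles): joint-space move.
- bot.set_gripper(opening, grasp_force=None): opening from 0.0 (shut) to 1.0 (fully open); grasp_force is the grip in N (None keeps the last); returns when the fingers have stopped.
- bot.wait(seconds).
- bot.solve_ik(position, orientation): joint angles nearest the present ones, or None.
- bot.camera(name): name is "scene" or "top" or "wrist"; returns the picture (480x640x3 uint8, red, green, blue); there is no depth.
- bot.calibration(name): a dict with "mtx" (3x3 intrinsics, pixels), "extrinsics" (4x4, takes a point from world to camera coordinates); the wrist camera has in their place "hand_eye" (4x4, takes a point from camera to tool coordinates, whose origin is the TCP and whose axes are the tool frame's). Camera axes: x right, y down, z forward; pixel columns grow to the right and rows downward; lengths in m; the calibration is good to about 2 mm. The wrist camera is an equidistant fisheye: a pixel r from the principal point sees the ray r / f radians off the axis. A picture is of the moment at which its call begins: read the wrist's pose just before it. calibration takes no time and is no camera call.
A pose or a line that the arm cannot do raises bot.PlanningError and nothing moves.
- bot.close_job(): hands the job in, once; it reports no verdict.
Trained networks look in the newest picture that a camera, given by its name, has taken for a name from the list of things; names that differ only in an ending like _2 or _b are one class to them, and where a whole thing is asked for, a point or a joint stands for the part that bears it (a point fixed in the world has none). Each returns a list of dicts, best first, with "confidence" (0 to 1); they miss things now and then, are a little off and sometimes report something else, mostly with a low value. They report only what shows in the picture. A call takes as long as a camera call.
- bot.search_frame(camera, thing): "bbox" ([left, top, width, height] in pixels, round what is visible of it).
Readings, each from a call of its own:
- bot.read_clock(): time.
- bot.read_joint_positions(): joint angles.
- bot.read_joint_vel(): joint speeds.
- bot.read_joint_efforts(): joint torques, N m.
- bot.read_position(): TCP position.
- bot.read_tool_rot(): TCP orientation.
- bot.read_ft_force(): force on the tool from outside, world axes, zero at the start.
- bot.read_moment(): the same for the moment, N m.
- bot.read_gripper_width(): opening from 0.0 (shut) to 1.0 (fully open).
Only numpy, scipy, OpenCV 4.12 (cv2) and the standard library are available. Lean on these libraries where they do the work, as an engineer would, in place of code of your own. Each camera call takes 0.05 s, during which the arm holds its last target.

## Working session

There is one attempt and no reset: what is moved stays moved. The work goes in short steps, each a Python script; the robot and the scene stay as the last script left them, time stands still between calls to the robot, and variables do not carry over. Pictures are saved under pics/ and viewed, and the job is handed in when it is done.

```bash
ls; mkdir -p pics
python3 - <<'E'
from cell import bot
import cv2,numpy as np
np.set_printoptions(precision=4,suppress=True)
for c in ['scene','top','wrist']:
    im=bot.camera(c); cv2.imwrite(f'pics/{c}0.png',im[:,:,::-1])
    k=bot.calibration(c); print(c,k)
    for t in ['press','knob_top','bar_end','salt_jar','tamper','prep_bowl','small_pan']:
        print(t,[(np.round(d['bbox']).tolist(),round(d['confidence'],2)) for d in bot.search_frame(c,t)[:2]])
print(bot.read_clock(),bot.read_tool_rot(),bot.read_position(),bot.grip_depth)
E
```

```text
pics
scene {'mtx': array([[499.4293,   0.    , 316.0832],
       [  0.    , 499.4293, 235.6679],
       [  0.    ,   0.    ,   1.    ]]), 'extrinsics': array([[-0.0413,  0.9991,  0.    ,  0.0522],
       [ 0.8616,  0.0356, -0.5064, -0.3867],
       [-0.506 , -0.0209, -0.8623,  1.6308],
       [ 0.    ,  0.    ,  0.    ,  1.    ]])}
press [([240.0, 212.0, 116.0, 122.0], 0.91)]
knob_top [([268.0, 247.0, 19.0, 28.0], 0.8), ([249.0, 238.0, 24.0, 34.0], 0.74)]
bar_end [([240.0, 248.0, 86.0, 44.0], 0.96), ([253.0, 237.0, 20.0, 37.0], 0.66)]
salt_jar [([251.0, 236.0, 24.0, 38.0], 0.52)]
tamper [([445.0, 202.0, 43.0, 36.0], 0.29), ([242.0, 216.0, 111.0, 119.0], 0.18)]
prep_bowl [([444.0, 202.0, 44.0, 37.0], 0.66), ([270.0, 250.0, 18.0, 21.0], 0.33)]
small_pan [([422.0, 251.0, 75.0, 56.0], 0.72)]
top {'mtx': array([[482.1471,   0.    , 316.8272],
       [  0.    , 482.1471, 239.1551],
       [  0.    ,   0.    ,   1.    ]]), 'extrinsics': array([[-0.0142, -0.9995, -0.0282, -0.0055],
       [-0.9917,  0.0177, -0.1273,  0.5635],
       [ 0.1277,  0.0262, -0.9915,  1.0907],
       [ 0.    ,  0. 
[... 265 characters left out ...]
0.0, 19.0, 16.0], 0.94), ([284.0, 168.0, 125.0, 124.0], 0.55)]
prep_bowl [([122.0, 284.0, 50.0, 50.0], 0.82), ([352.0, 183.0, 20.0, 19.0], 0.18)]
small_pan [([120.0, 204.0, 87.0, 61.0], 0.9)]
wrist {'mtx': array([[371.6483,   0.    , 316.6086],
       [  0.    , 371.6483, 238.0776],
       [  0.    ,   0.    ,   1.    ]]), 'hand_eye': array([[ 1.    , -0.002 , -0.0001, -0.001 ],
       [-0.0005, -0.277 ,  0.9609, -0.1435],
       [-0.0019, -0.9609, -0.277 ,  0.0711],
       [ 0.    ,  0.    ,  0.    ,  1.    ]])}
press [([101.0, 449.0, 28.0, 31.0], 0.91)]
knob_top []
bar_end []
salt_jar []
tamper []
prep_bowl []
small_pan []
1.2 [-0.5744  0.5745  0.4122 -0.4123] [0.176  0.521  0.2313] 0.0187
```

Run:
```python
import cv2
a=cv2.imread('pics/top0.png')[150:360,230:470]; cv2.imwrite('pics/topz.png',cv2.resize(a,None,fx=3,fy=2.8571,interpolation=cv2.INTER_CUBIC))
a=cv2.imread('pics/scene0.png')[190:350,210:370]; cv2.imwrite('pics/scenez.png',cv2.resize(a,None,fx=3.75,fy=3.75,interpolation=cv2.INTER_CUBIC))
```

```text
(no output)
```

View pics/top0.png

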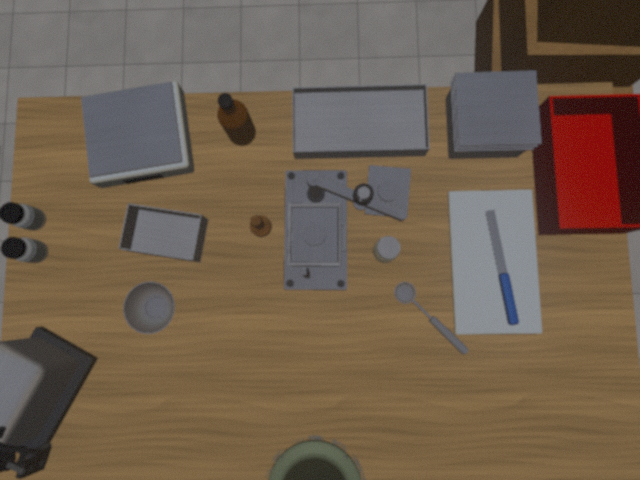

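View pics/scene0.png

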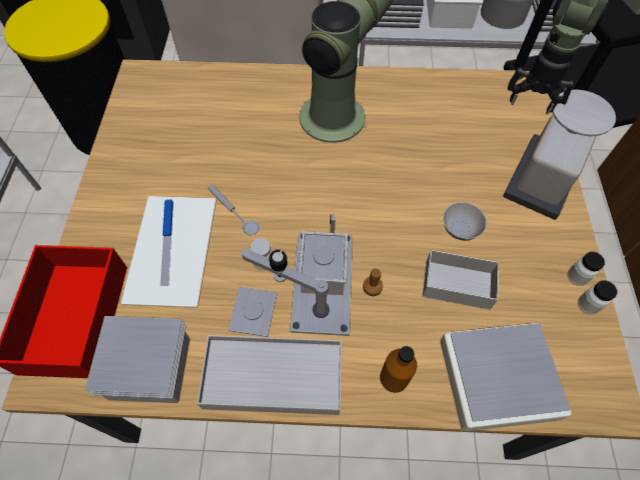

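```bash
sleep 1
```

```text
(no output)
```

View pics/topz.png

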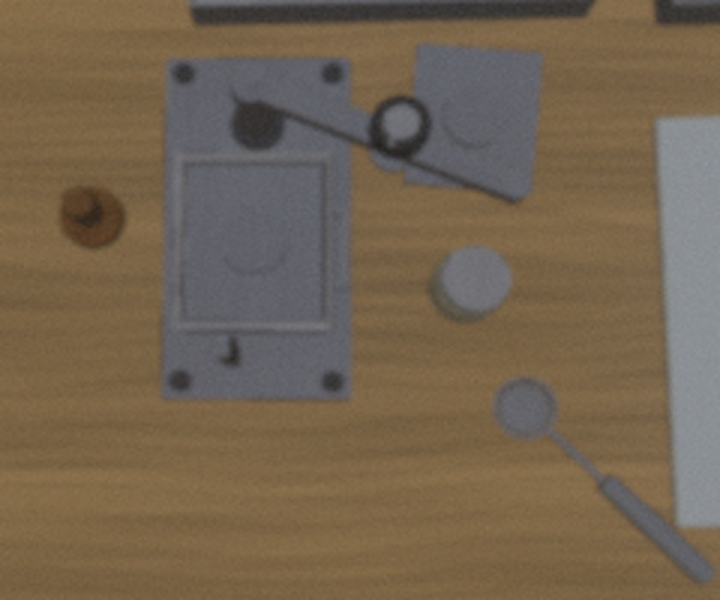

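View pics/scenez.png

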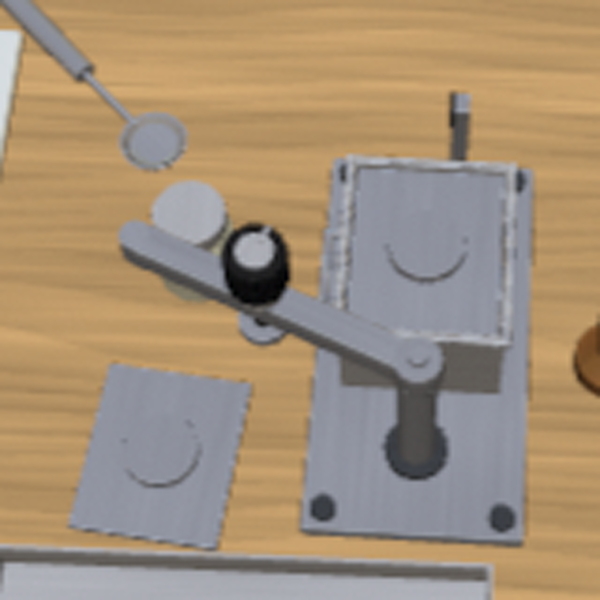

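```bash
cat > h.py <<'E'
from cell import bot
import numpy as np
from scipy.optimize import least_squares
from scipy.spatial.transform import Rotation as R
np.set_printoptions(precision=4,suppress=True)
def proj(c,P):
    k=bot.calibration(c);p=k['extrinsics'][:3,:3]@P+k['extrinsics'][:3,3];q=k['mtx']@p;return q[:2]/q[2]
def back(c,px,z):
    k=bot.calibration(c);E=k['extrinsics'];d=E[:3,:3].T@np.linalg.inv(k['mtx'])@np.array([px[0],px[1],1.]);o=-E[:3,:3].T@E[:3,3]
    return o+d*(z-o[2])/d[2]
def rotq(a):
    # tool pointing down; jaw (tool x) direction at world angle a
    x=np.array([np.cos(a),np.sin(a),0]);y=np.array([0,0,-1.]);z=np.cross(x,y)
    q=R.from_matrix(np.c_[x,y,z]).as_quat();return np.r_[q[3],q[:3]]
E
python3 - <<'E'
from h import *
T=lambda u,v:np.array([u/3+230,v/2.8571+150])
S=lambda u,v:np.array([u/3.75+210,v/3.75+190])
obs=[]
# (cam,px,kind,...)
for c,p,X,Y in [('top',T(180,157),65,55),('top',T(330,157),65,-55),('top',T(177,327),-65,55),('top',T(330,326),-65,-55),
   ('scene',S(352,162),-65,-55),('scene',S(515,166),-65,55),('scene',S(502,342),65,55),('scene',S(343,330),65,-55)]:
    obs.append((c,p,'f',X,Y,103))
for c,p,X,Y in [('top',T(167,60),1,1),('top',T(348,62),1,-1),('top',T(163,398),-1,1),('top',T(352,398),-1,-1),('scene',S(301,535),1,-1),('scene',S(523,543),1,1)]:
    obs.append((c,p,'b',X,Y,14))
obs+= [('scene',S(415,362),'piv',0,0,162),('scene',S(255,248),'bar',110,0,213),('top',T(402,123),'bar',110,0,213),('scene',S(118,232),'bar',211,0,158)]
for c,p,*_ in obs: print(c,p,_,back(c,p,_[3]/1e3))
def pt(x,o):
    px,py,yaw,sw,off=x;r=lambda X,Y,a=yaw:np.array([px,py])+np.array([np.cos(a)*X-np.sin(a)*Y,np.sin(a)*X+np.cos(a)*Y])
    k,X,Y,Z=o[2:]
    if k=='f':q=r(X/1e3,Y/1e3)
    if k=='b':q=r(off+X*.145,Y*.075)
    if k in('piv','bar'):
        q=r(.11,0)
        if k=='bar':
            a=yaw+np.pi+(1.4-sw);q=q+X/1e3*np.array([np.cos(a),np.sin(a)])
    return np.r_[q,Z/1e3]
f=lambda x:np.concatenate([proj(o[0],pt(x,o))-o[1] for o in obs])
s=least_squares(f,[.5,0,0,.2,0],loss='soft_l1')
print(s.x);print(f(s.x).reshape(-1,2))
for n,o in [('knob',('', 0,'bar',110,0,213)),('end',('',0,'bar',211,0,150)),('piv',('',0,'piv',0,0,150))]: print(n,pt(s.x,o))
x=s.x.copy();x[3]=1.4;print('home knob',pt(x,('',0,'bar',110,0,213)),'end',pt(x,('',0,'bar',211,0,150)))
for n,px,z in [('jar',T(475,280),.085),('tamper',T(92,210),.09)]: print(n,back('top',px,z))
E
```

```text
top [290.     204.9508] ['f', 65, 55, 103] [0.6323 0.0422 0.103 ]
top [340.     204.9508] ['f', 65, -55, 103] [ 0.6301 -0.0687  0.103 ]
top [289.     264.4517] ['f', -65, 55, 103] [0.5    0.0453 0.103 ]
top [340.     264.1017] ['f', -65, -55, 103] [ 0.499  -0.0661  0.103 ]
scene [303.8667 233.2   ] ['f', -65, -55, 103] [ 0.5046 -0.0629  0.103 ]
scene [347.3333 234.2667] ['f', -65, 55, 103] [0.5032 0.0491 0.103 ]
scene [343.8667 281.2   ] ['f', 65, 55, 103] [0.6366 0.0419 0.103 ]
scene [301.4667 278.    ] ['f', 65, -55, 103] [ 0.6323 -0.062   0.103 ]
top [285.6667 171.0003] ['b', 1, 1, 14] [0.7345 0.0594 0.014 ]
top [346.     171.7003] ['b', 1, -1, 14] [ 0.7296 -0.087   0.014 ]
top [284.3333 289.3021] ['b', -1, 1, 14] [0.4484 0.0643 0.014 ]
top [347.3333 289.3021] ['b', -1, -1, 14] [ 0.4462 -0.0839  0.014 ]
scene [290.2667 332.6667] ['b', 1, -1, 14] [ 0.7414 -0.086   0.014 ]
scene [349.4667 334.8   ] ['b', 1, 1, 14] [0.7408 0.0615 0.014 ]
scene [320.6667 286.5333] ['piv', 0, 0, 162] [ 0.6802 -0.0136  0.162 ]
scene [278.     256.1333] ['bar', 110, 0, 213] [ 0.6324 -0.1123  0.213 ]
top [364.     193.0506] ['bar', 110, 0, 213] [ 0.6311 -0.1142  0.213 ]
scene [241.4667 251.8667] ['bar', 211, 0, 158] [ 0.5954 -0.2067  0.158 ]
[ 0.5668 -0.0109 -0.0152  0.2208  0.0253]
[[-0.4097 -0.1269]
 [-0.8223 -0.3565]
 [ 0.1043 -1.181 ]
 [-0.5289 -0.8923]
 [-0.6967 -1.2494]
 [-1.5667 -0.2438]
 [ 0.4933 -1.4857]
 [-1.987  -0.5866]
 [-0.8467 -1.4374]
 [ 0.5726 -2.5508]
 [-0.6745  0.1017]
 [ 0.0884  0.1216]
 [-0.8382 -2.15  ]
 [-0.0013 -1.0207]
 [ 0.4925 -1.3692]
 [-0.6031  0.2959]
 [-0.3226 -1.0448]
 [ 0.2477 -0.7618]]
knob [ 0.6332 -0.1136  0.213 ]
end [ 0.5933 -0.2064  0.15  ]
piv [ 0.6768 -0.0126  0.15  ]
home knob [ 0.5668 -0.0109  0.213 ] end [ 0.4658 -0.0094  0.15  ]
jar [ 0.5344 -0.1743  0.085 ]
tamper [0.5939 0.1094 0.09  ]
```

```bash
cat >> h.py <<'E'
PX=np.array([.5668,-.0109]);YAW=-.0152
PIV=PX+.11*np.array([np.cos(YAW),np.sin(YAW)])
def phi(s): return YAW+np.pi+1.4-s
def barpt(s,r,d,z):
    a=phi(s);return np.r_[PIV+r*np.array([np.cos(a),np.sin(a)])+d*np.array([-np.sin(a),np.cos(a)]),z]
E
python3 - <<'E'
from h import *
q0=np.array(bot.read_joint_positions());print(bot.read_clock(),q0)
for s in [.15,.22,.8,1.4]:
    for k in (0,np.pi):
        print(s,k,bot.solve_ik(barpt(s,.165,.06 if s<.2 else .024,.146),rotq(phi(s)+k)))
print(barpt(.22,.165,.06,.146))
for a in np.arange(-np.pi,np.pi,.7): print(a,bot.solve_ik(np.r_[PX,.178],rotq(a)))
print(bot.read_clock(),bot.read_ft_force(),bot.read_moment())
E
```

```text
1.2 [ 1.1108  0.3262 -0.1927  1.0521 -0.      1.4366]
0.15 0 [-0.3749  0.6732  0.1538  1.0514  0.      3.1027]
0.15 3.141592653589793 [-0.3749  0.6732  0.1538  1.0514  0.     -0.0389]
0.22 0 [-0.3797  0.5841 -0.0072  0.9796  0.     -3.1153]
0.22 3.141592653589793 [-0.3797  0.5841 -0.0072  0.9796  0.      0.0263]
0.8 0 [-0.3506  0.4252 -0.2757  0.8699  0.     -2.5062]
0.8 3.141592653589793 [-0.3506  0.4252 -0.2757  0.8699  0.      0.6354]
1.4 0 [-0.2106  0.3343 -0.4169  0.8196  0.     -1.7662]
1.4 3.141592653589793 [-0.2106  0.3343 -0.4169  0.8196  0.      1.3754]
[ 0.6667 -0.1879  0.146 ]
-3.141592653589793 [-0.1494  0.3971 -0.2302  0.9435  0.     -1.7202]
-2.441592653589793 [-0.1494  0.3971 -0.2302  0.9435  0.     -2.4202]
-1.7415926535897928 [-0.1494  0.3971 -0.2302  0.9435  0.     -3.1202]
-1.0415926535897926 [-0.1494  0.3971 -0.2302  0.9435  0.      2.463 ]
-0.3415926535897924 [-0.1494  0.3971 -0.2302  0.9435  0.      1.763 ]
0.35840734641020777 [-0.1494  0.3971 -0.2302  0.9435  0.      1.063 ]
1.058407346410208 [-0.1494  0.3971 -0.2302  0.9435  0.      0.363 ]
1.7584073464102081 [-0.1494  0.3971 -0.2302  0.9435  0.     -0.337 ]
2.4584073464102083 [-0.1494  0.3971 -0.2302  0.9435  0.     -1.037 ]
1.2 [-0.3622 -1.4124 -0.0539] [-0.2762  0.0559  0.0409]
```

Run:
```python
from h import *
import cv2
bot.set_gripper(0.0)
s=.22;K=np.pi
p=barpt(s,.165,.055,.28)
bot.move_pose(p,rotq(phi(s)+K)); print(bot.read_clock(),bot.read_position(),p)
bot.move_linear(barpt(s,.165,.055,.146),speed=.15)
print(bot.read_clock(),bot.read_position())
hit=bot.move_linear(barpt(s,.165,.013,.146),speed=.04,until_force=1.5)
print(hit,bot.read_clock(),bot.read_position(),bot.read_ft_force())
a=phi(s);n=np.array([-np.sin(a),np.cos(a)]);print('d',(np.array(bot.read_position())[:2]-PIV)@n)
cv2.imwrite('pics/top1.png',bot.camera('top')[:,:,::-1]);cv2.imwrite('pics/wrist1.png',bot.camera('wrist')[:,:,::-1])
```

```text
4.9833 [ 0.6623 -0.1848  0.2801] [ 0.6622 -0.1859  0.28  ]
6.025 [ 0.6629 -0.1861  0.1472]
True 6.725 [ 0.6367 -0.1751  0.1458] [-0.3477 -0.401   0.7976]
d 0.027344521462063964
```

View pics/wrist1.png

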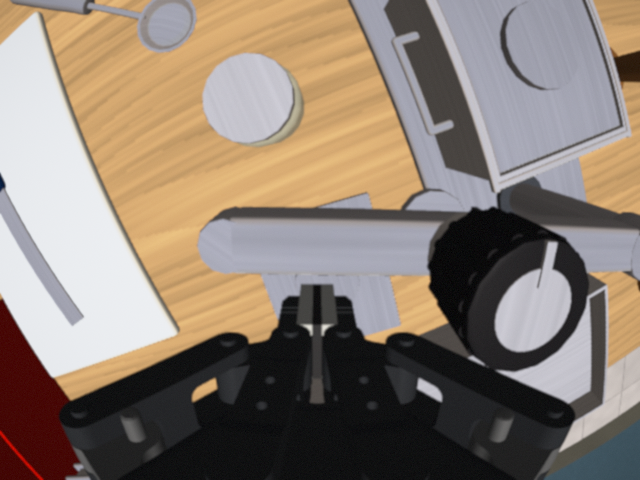

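View pics/top1.png

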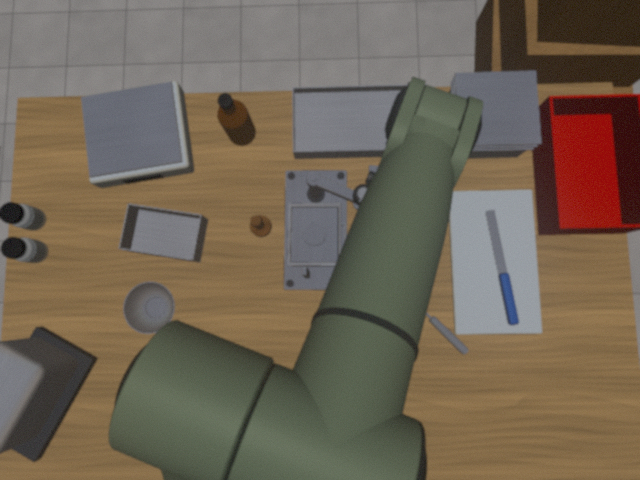

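Run:
```python
from h import *
import cv2
K=np.pi
r=.178;z=.149
bot.move_linear(barpt(.22,r,.03,z),speed=.1)
for s in [.35,.6,.85,1.1,1.25]:
    hit=bot.move_linear(barpt(s,r,.024,z),speed=.1,rotation=rotq(phi(s)+K),until_force=15)
    print(s,hit,bot.read_clock(),bot.read_ft_force())
    if hit: break
else:
    hit=bot.move_linear(barpt(1.4,r,.010,z),speed=.05,rotation=rotq(phi(1.4)+K),until_force=10)
    P=np.array(bot.read_position());print(hit,bot.read_clock(),P,bot.read_ft_force())
    a=phi(1.4);print('d',(P[:2]-PIV)@np.array([-np.sin(a),np.cos(a)]))
cv2.imwrite('pics/wrist2.png',bot.camera('wrist')[:,:,::-1])
cv2.imwrite('pics/scene2.png',bot.camera('scene')[:,:,::-1])
```

```text
0.35 False 7.55 [ 0.3046  0.177  -0.0008]
0.6 False 8.15 [-0.0958  0.7577  0.3274]
0.85 False 8.75 [-0.1504  0.2423 -0.2025]
1.1 False 9.35 [-0.6641  1.5681 -0.539 ]
1.25 False 9.7667 [0.2201 0.0556 0.2533]
True 10.4083 [ 0.4994 -0.0306  0.1488] [-0.1894 -2.783   1.1917]
d 0.020728864118777845
```

View pics/wrist2.png

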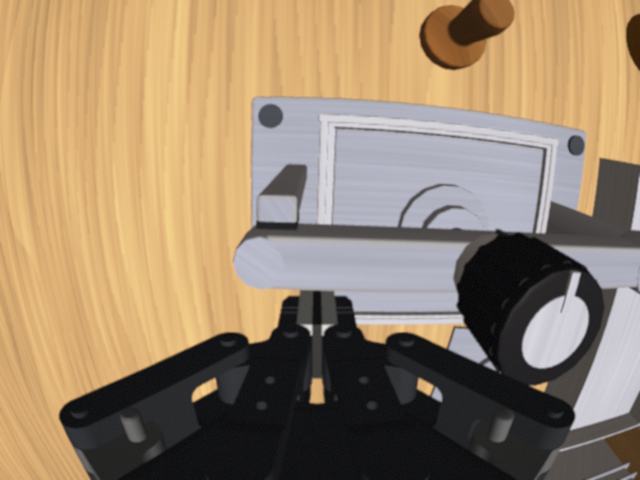

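View pics/scene2.png

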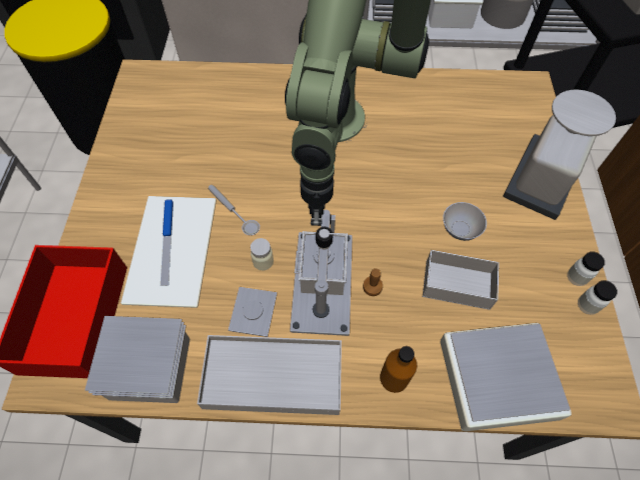

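Run:
```python
from h import *
import cv2
bot.move_linear(barpt(1.4,.178,.06,.149),speed=.15)
bot.move_linear(barpt(1.4,.178,.06,.28),speed=.2)
im=bot.camera('scene');cv2.imwrite('pics/scene3.png',im[:,:,::-1])
print([(np.round(d['bbox'],1),d['confidence']) for d in bot.search_frame('scene','knob_top')[:2]])
im=cv2.resize(np.ascontiguousarray(im[200:320,270:380,::-1]),None,fx=5,fy=5,interpolation=cv2.INTER_CUBIC);cv2.imwrite('pics/scene3z.png',im)
for z in (.213,.177): print(proj('scene',np.r_[PX,z]),(proj('scene',np.r_[PX,z])-[270,200])*5)
bot.set_gripper(.8)
q=bot.solve_ik(np.r_[PX,.27],rotq(4.42));print(q)
bot.goto_joints(q)
print(bot.read_clock(),bot.read_position(),bot.read_joint_positions())
cv2.imwrite('pics/wrist3.png',bot.camera('wrist')[:,:,::-1])
```

```text
[(array([158.4, 197.4,  17.3,  86.9]), 0.71), (array([317. , 226. ,  16.1,  24.5]), 0.65)]
[323.7984 232.8134] [268.9922 164.0671]
[323.5967 240.5288] [267.9834 202.6442]
[-0.1494  0.3362 -0.0782  1.1564  0.     -2.9986]
16.0417 [ 0.5668 -0.0109  0.27  ] [-0.1494  0.3361 -0.0782  1.1564 -0.     -2.9985]
```

View pics/scene3z.png

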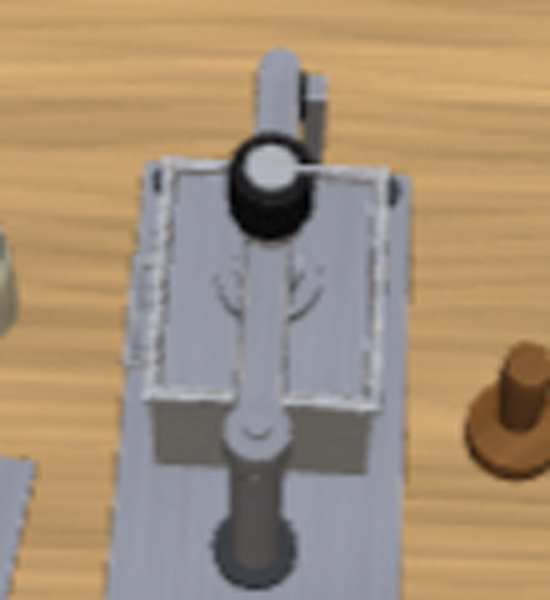

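View pics/wrist3.png

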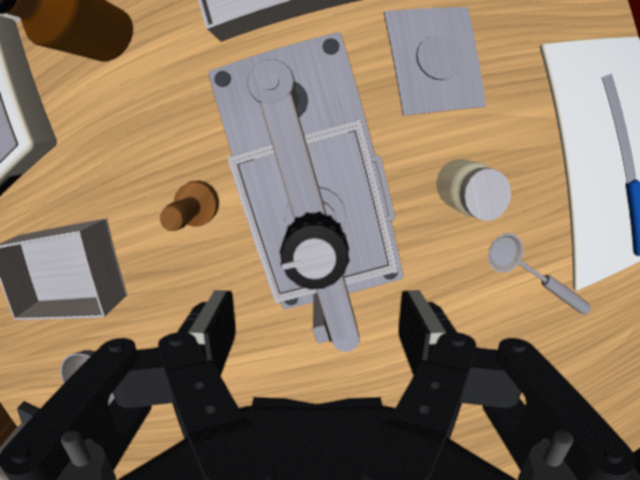

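Run:
```python
from h import *
import cv2
k=bot.calibration('wrist');H=k['hand_eye']
p=np.array(bot.read_position());q=np.array(bot.read_tool_rot());Rm=R.from_quat(np.r_[q[1:],q[0]]).as_matrix()
def pw(P):
    c=H[:3,:3].T@(Rm.T@(P-p)-H[:3,3]);th=np.arctan2(np.hypot(c[0],c[1]),c[2]);m=k['mtx']
    return m[:2,2]+m[0,0]*th*c[:2]/np.hypot(c[0],c[1])
print(pw(np.r_[PX,.213]),pw(np.r_[PX+[.005,0],.213]),pw(np.r_[PX+[0,.005],.213]))
print('free',bot.read_ft_force(),bot.read_moment())
hit=bot.move_linear(np.r_[PX,.179],speed=.08,until_force=12)
print(hit,bot.read_position(),bot.read_ft_force())
cv2.imwrite('pics/wrist4.png',bot.camera('wrist')[:,:,::-1])
if not hit:
    bot.set_gripper(0,20)
    print(bot.read_clock(),bot.read_gripper_width(),bot.read_ft_force(),bot.read_moment(),bot.read_position())
    cv2.imwrite('pics/wrist5.png',bot.camera('wrist')[:,:,::-1])
```

```text
[315.212  257.6582] [312.6403 249.6669] [306.8426 260.0521]
free [ 0.0167  0.2724 -0.3727] [0.0964 0.023  0.0236]
False [ 0.5672 -0.011   0.1796] [-1.2153  0.1165 -1.2217]
17.7917 0.4619035158632379 [0.9368 1.4688 3.8787] [ 0.404  -0.028   0.0396] [ 0.5673 -0.0107  0.1796]
```

View pics/wrist5.png

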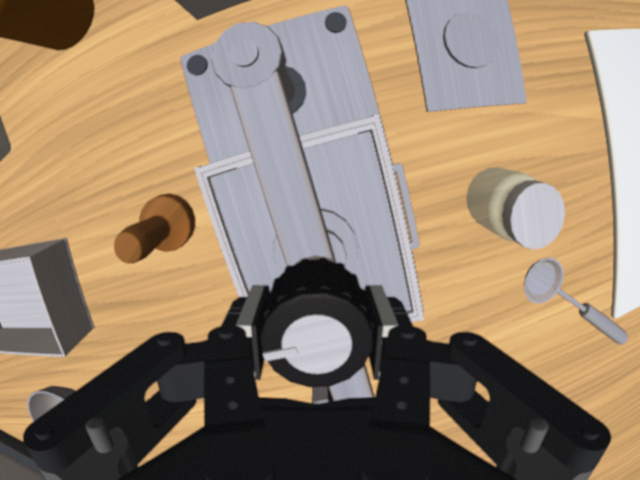

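```bash
cat >> h.py <<'E'
def mom(n=8):
    M=[];F=[]
    for i in range(n): M.append(bot.read_moment());F.append(bot.read_ft_force())
    return np.mean(M,0),np.std(M,0)[2],np.mean(F,0)
E
python3 - <<'E'
from h import *
bot.set_gripper(0,70)
q=np.array(bot.read_joint_positions());print(bot.read_gripper_width(),q)
t=bot.read_clock();print(*mom(),t,bot.read_clock())
for i in range(5):
    q[5]+=.2;bot.goto_joints(q);m=mom(4);t=bot.read_clock();e=bot.read_joint_efforts()
    print(round(q[5],3),m[0],m[1],m[2],t,e[5],bot.read_joint_positions()[5])
E
```

```text
0.4497825061759408 [-0.1492  0.3955 -0.2279  0.9461  0.0006 -2.9987]
[0.4483 0.1205 0.0928] 1.3877787807814457e-17 [0.4919 2.3136 6.1921] 18.0583 18.0583
-2.799 [ 0.3294  0.035  -0.0482] 0.0 [0.0031 1.5709 1.8379] 18.3667 0.05556958029046655 -2.8019283399811705
-2.599 [ 0.5267  0.0453 -0.0424] 0.0 [-0.1866  2.2344  2.3325] 18.675 0.04413921386003494 -2.6036160926279566
-2.399 [ 0.68   -0.0691 -0.0243] 0.0 [0.1462 3.0626 2.6646] 18.9833 0.043581415666267276 -2.4043350567402895
-2.199 [ 0.7551 -0.1865 -0.0378] 0.0 [2.0429 4.6653 2.475 ] 19.2917 0.06000376772135496 -2.2046586287512704
-1.999 [ 0.7587 -0.4143 -0.0278] 0.0 [1.9123 2.5952 1.7978] 19.6 0.05846827640198171 -2.0047723045158197
```

```bash
cat > step.py <<'E'
from h import *
import sys,cv2
d,n,thr=float(sys.argv[1]),int(sys.argv[2]),float(sys.argv[3])
q=np.array(bot.read_joint_positions());qs=q.copy()
import os,json
q=np.array(json.load(open('q.json'))) if os.path.exists('q.json') else q
for i in range(n):
    q[5]+=d;bot.goto_joints(q);json.dump(q.tolist(),open('q.json','w'))
    mz=[];ef=[]
    for j in range(4):
        mz.append(bot.read_moment()[2]);ef.append(bot.read_joint_efforts()[5]);bot.wait(.03)
    print(round(q[5],3),'mz',np.mean(mz).round(3),'eff',np.round(ef,3),'lag',round(q[5]-bot.read_joint_positions()[5],4),bot.read_ft_force(),round(bot.read_clock(),2))
    if np.mean(ef)>thr: break
cv2.imwrite(f'pics/w{bot.read_clock():.1f}.png',bot.camera('wrist')[:,:,::-1])
E
python3 - <<'E'
import json
json.dump([-0.1492,0.3955,-0.2279,0.9461,0.0006,-1.999],open('q.json','w'))
E
python3 step.py .1 6 .11; ls pics
```

```text
-1.899 mz 0.051 eff [0.043 0.058 0.049 0.035] lag 0.0034 [2.5158 3.6838 1.7644] 19.98
-1.799 mz -0.0 eff [ 0.045 -0.032  0.003  0.022] lag 0.0034 [4.4921 2.3407 1.3739] 20.37
-1.699 mz -0.016 eff [ 0.013 -0.029 -0.043 -0.047] lag 0.0032 [3.6021 4.1257 0.5543] 20.75
-1.599 mz -0.05 eff [ 0.013 -0.029 -0.043 -0.047] lag 0.0032 [3.7584 2.6058 0.5749] 21.13
-1.499 mz -0.031 eff [ 0.013 -0.029 -0.043 -0.047] lag 0.0032 [3.9798 3.8164 1.5767] 21.52
-1.399 mz -0.043 eff [ 0.013 -0.03  -0.043 -0.047] lag 0.0032 [4.427  3.2567 0.4333] 21.9
scene0.png
scene2.png
scene3.png
scene3z.png
scenez.png
top0.png
top1.png
topz.png
w21.9.png
wrist0.png
wrist1.png
wrist2.png
wrist3.png
wrist4.png
wrist5.png
```

```bash
python3 step.py .1 6 .11; ls pics/w2*
```

```text
-1.299 mz -0.043 eff [ 0.013 -0.03  -0.043 -0.047] lag 0.0032 [4.2085 3.2668 0.8539] 22.33
-1.199 mz -0.03 eff [ 0.013 -0.03  -0.044 -0.048] lag 0.0032 [4.2379 3.4774 1.4378] 22.72
-1.099 mz -0.048 eff [ 0.013 -0.03  -0.044 -0.048] lag 0.0032 [4.9973 4.0116 0.1773] 23.1
-0.999 mz -0.04 eff [ 0.012 -0.03  -0.044 -0.048] lag 0.0032 [ 4.7836  4.0152 -0.0591] 23.48
-0.899 mz -0.028 eff [ 0.012 -0.031 -0.044 -0.048] lag 0.0032 [5.2247 2.9809 0.0527] 23.87
-0.799 mz -0.066 eff [ 0.012 -0.031 -0.044 -0.048] lag 0.0032 [ 3.9233  2.9841 -0.4974] 24.25
pics/w21.9.png
pics/w24.2.png
```

View pics/w21.9.png

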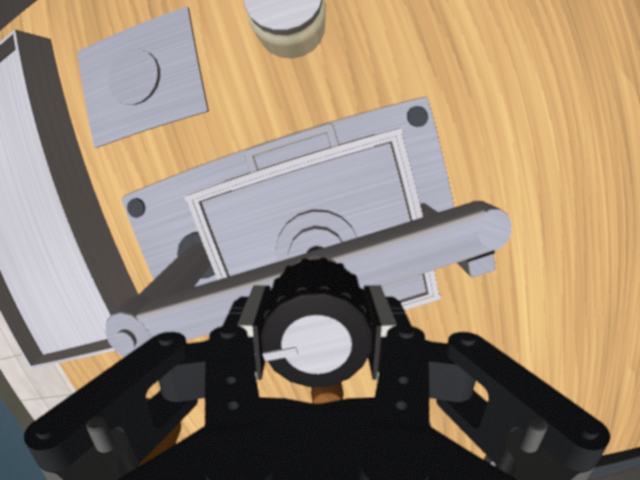

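```bash
python3 step.py .1 4 .04; ls pics/w2*
```

```text
-0.699 mz -0.038 eff [ 0.012 -0.031 -0.045 -0.049] lag 0.0032 [ 4.7586  3.1776 -0.1311] 24.68
-0.599 mz -0.023 eff [ 0.011 -0.031 -0.045 -0.049] lag 0.0032 [ 4.5546  3.306  -0.0872] 25.07
-0.499 mz -0.043 eff [ 0.011 -0.031 -0.045 -0.049] lag 0.0032 [ 5.1565  3.0971 -0.277 ] 25.45
-0.399 mz -0.031 eff [ 0.011 -0.032 -0.045 -0.049] lag 0.0032 [5.5716 2.32   0.1882] 25.83
pics/w21.9.png
pics/w24.2.png
pics/w25.8.png
```

View pics/w25.8.png

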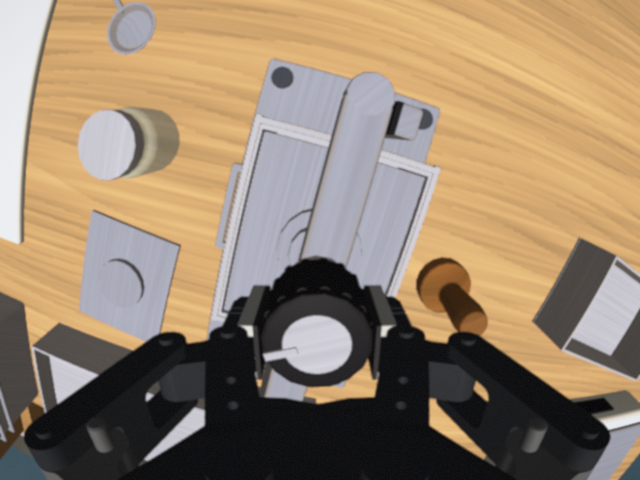

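```bash
cat >> h.py <<'E'
def wproj():
    k=bot.calibration('wrist');H=k['hand_eye']
    p=np.array(bot.read_position());q=np.array(bot.read_tool_rot());Rm=R.from_quat(np.r_[q[1:],q[0]]).as_matrix()
    def pw(P):
        c=H[:3,:3].T@(Rm.T@(P-p)-H[:3,3]);th=np.arctan2(np.hypot(c[0],c[1]),c[2]);m=k['mtx']
        return m[:2,2]+m[0,0]*th*c[:2]/np.hypot(c[0],c[1])
    return pw
def press(X,Y,z):
    c,s=np.cos(YAW),np.sin(YAW);return np.r_[PX[0]+c*X-s*Y,PX[1]+s*X+c*Y,z]
E
python3 - <<'E'
from h import *
import cv2
pw=wproj();im=cv2.imread('pics/w25.8.png')
for s,c in [(1.4,(0,0,255)),(1.35,(0,255,0)),(1.32,(255,0,0))]:
    for d in (-.011,.011):
        P=[pw(barpt(s,r,d,.162)) for r in (.14,.17,.2)]
        cv2.polylines(im,[np.int32(np.round(P))],False,c,1)
for X in (-.093,-.077):
    for Y in (.012,.024): cv2.circle(im,tuple(int(v) for v in pw(press(X,Y,.152))),2,(0,255,255),-1)
print(bot.read_position())
cv2.imwrite('pics/ov.png',cv2.resize(im[50:250,250:500],None,fx=3,fy=3))
E
```

```text
[ 0.5682 -0.0111  0.1799]
```

View pics/ov.png

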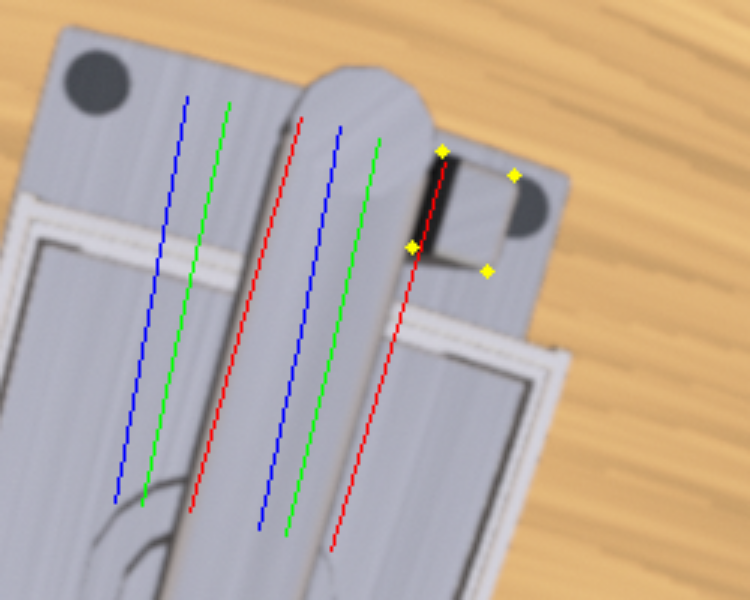

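```bash
python3 step.py .1 3 .03
```

```text
-0.299 mz -0.067 eff [ 0.011 -0.032 -0.046 -0.05 ] lag 0.0032 [ 5.288   3.881  -0.3195] 26.27
-0.199 mz -0.034 eff [ 0.002 -0.035 -0.047 -0.05 ] lag 0.0032 [ 4.9327  2.2516 -0.2839] 26.65
-0.099 mz 0.084 eff [0.132 0.096 0.087 0.085] lag 0.0036 [ 5.6366  2.4991 -0.202 ] 27.03
```

```bash
python3 step.py .1 6 9; ls -t pics | head -1
```

```text
0.001 mz 0.123 eff [0.136 0.1   0.091 0.089] lag 0.0036 [ 4.4825  2.9539 -0.1271] 27.47
0.101 mz 0.102 eff [0.136 0.1   0.091 0.089] lag 0.0036 [ 5.2978  2.9016 -0.7482] 27.85
0.201 mz 0.084 eff [0.136 0.099 0.091 0.089] lag 0.0036 [ 5.8885  2.6952 -0.8113] 28.23
0.301 mz 0.095 eff [0.135 0.099 0.09  0.089] lag 0.0036 [ 5.1972  1.8965 -0.3645] 28.62
0.401 mz 0.077 eff [0.135 0.099 0.09  0.089] lag 0.0036 [ 5.851   1.805  -0.4544] 29.0
0.501 mz 0.108 eff [0.135 0.099 0.09  0.088] lag 0.0036 [4.6424 3.1866 0.404 ] 29.38
w29.4.png
```

View pics/w29.4.png

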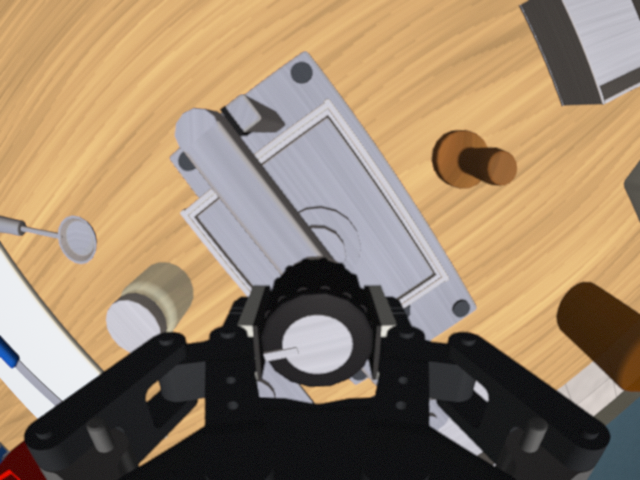

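Run:
```python
from h import *
import cv2
bot.set_gripper(.8)
p=np.array(bot.read_position());p[2]=.30
bot.move_linear(p,speed=.12)
cv2.imwrite('pics/wr9.png',bot.camera('wrist')[:,:,::-1])
bot.move_pose([.35,.3,.35],rotq(np.pi/2+.2) if bot.solve_ik([.35,.3,.35],rotq(np.pi/2+.2)) is not None else bot.read_tool_rot())
cv2.imwrite('pics/top9.png',bot.camera('top')[:,:,::-1])
s=bot.camera('scene');cv2.imwrite('pics/scene9.png',s[:,:,::-1])
cv2.imwrite('pics/scene9z.png',cv2.resize(np.ascontiguousarray(s[190:350,210:370,::-1]),None,fx=3.75,fy=3.75,interpolation=cv2.INTER_CUBIC))
print(bot.read_clock(),bot.read_ft_force(),bot.read_position())
a,b=cv2.imread('pics/top0.png'),cv2.imread('pics/top9.png')
```

```text
32.5583 [-0.1098 -0.2369 -0.2346] [0.3508 0.2994 0.3497]
```

View pics/scene9z.png

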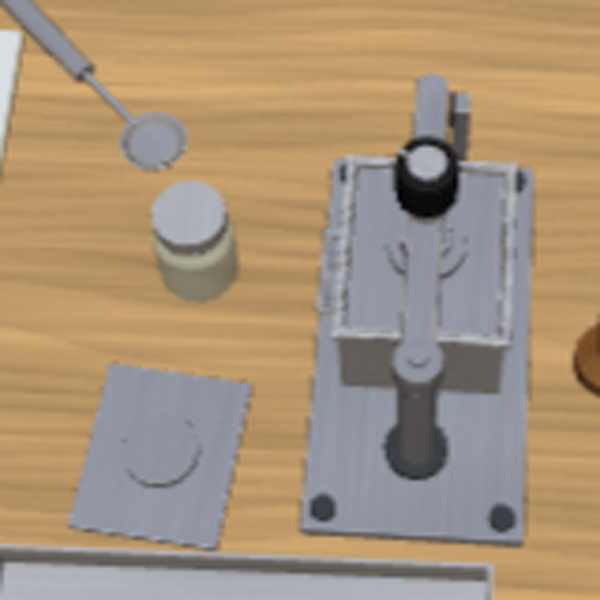

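View pics/top9.png

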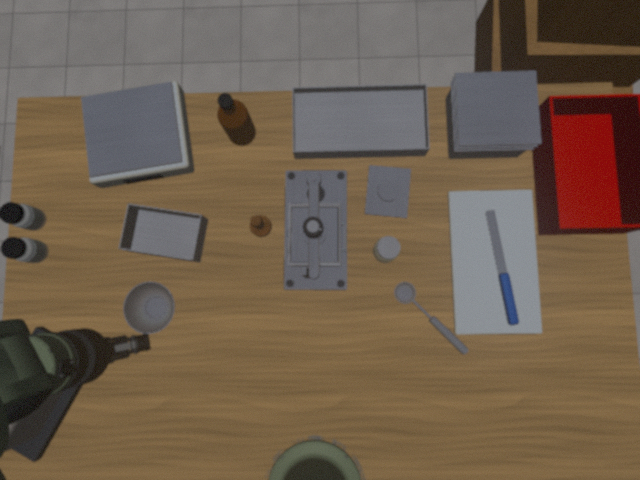

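View pics/wr9.png

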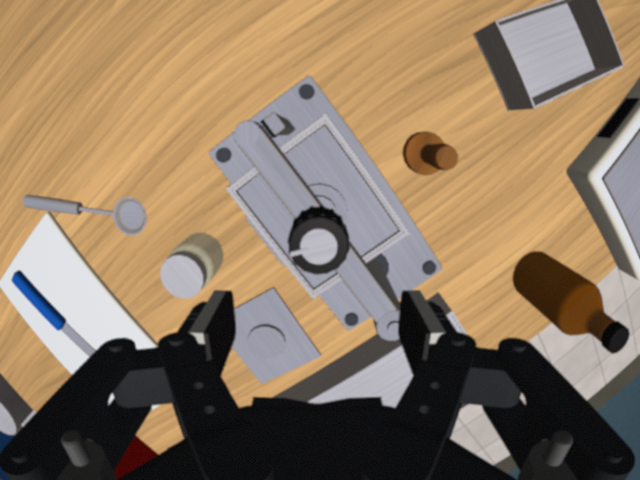

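Run:
```python
from cell import bot
bot.close_job(); print(bot.read_clock())
```

```text
the job is handed in; nothing more can be done
the job is handed in; nothing more can be done
```

The press is closed and the job was handed in about 33 s into the 72 s limit.

**What I did:** I pushed the clamp bar home with the shut fingers until the stop pushed back. I then gripped the knob at 70 N and turned it clockwise 3.5 rad in one grasp. The holding torque jumped by about 0.13 N m after roughly 2.85 rad of turn. I took that as the screw going tight, with the spindle having started at about 1.55 rad. I turned on about 0.65 rad (two to three clicks), stopped, let go without turning back and moved the arm away.

**Last checks:**
- **Bar:** it lies along the press against its stop. An overlay made from the calibration put it within about 0.02 rad of home.
- **Grip:** the mark on the knob did not move relative to the fingers, so the knob did not slip in the grip.
- **Surroundings:** in the top and scene pictures, everything around the press stands where it did at the start. The force on the tool was back near zero.

**Not measured directly:** the clutch slip and spindle angle are worked out from the turn angle and the torque step, so the slip is good to about ±0.1 rad. The knob detector missed the knob in the first top picture and once gave a wrong box in the scene picture. I used my own pixel readings for its position instead; they agreed to about 1 to 2 mm.

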